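# Pry the pin cover off the banding wheel and fit the matching trimming chuck

## Robot

A 6-joint arm with a two-finger parallel gripper is mounted at the origin on the work surface. World frame = base frame: x ahead of the robot, y to its left, z up, the work surface at z = 0. Lengths are in mm, angles in rad, forces in N, time in s.
With the tool pointing down it reaches from about 325 to 875 mm from the base axis. Payload 4.4 kg.
Tool frame: the origin (TCP) lies on the centre line of the jaws, within the pads' length; the fingertips stand ahead of it and the grasp point (between the pads) lies 6 mm ahead of it (ctrl.tcp_to_tips is the z of the fingertips in the tool frame, in mm); z points along the fingers, y is the direction in which the jaws open and shut (so a half turn about z gives the same grasp; the last joint's range is limited). The gripper opens to 85 mm and grips with 20 to 120 N. Pads are 22 mm wide; open, the fingers measure 114 mm over their backs; the gripper's body (76 mm by 85 mm) begins 54 mm behind the grasp point. The pads swing forward as they close: fully open they stand 13 mm farther back than shut.
Start: joints at [1.125, 0.207, 1.542, -0, 1.393, -0.15], TCP at [167.075, 550.194, 256.282] pointing down, gripper open.
Joint ranges: [-2.73, 2.73], [-0.86, 2.22], [0.23, 2.46], [-1.11, 4.25], [0.08, 2.63], [-2.82, 2.82]. Speed limits (rad/s): [2.79, 2.79, 3.14, 3.14, 3.14, 3.14].

## Interface

Orientations are given as a 3x3 rotation matrix whose columns are the frame's x, y, z axes.
In Python, from plant import ctrl, sensors, optics gives the robot as it stands. Calls block until the motion is done:
- ctrl.move_ptp(position, orientation): joint-space move of the TCP to a pose.
- ctrl.move_l(position, rot=None, vel=150, threshold=None): straight line of the TCP; rot=None keeps the orientation; vel is the mean speed in mm/s. With threshold (N) it stops when the force on the tool has changed by that much, and returns True; else False.
- ctrl.set_joints(angles): joint-space move.
- ctrl.gripper_to(opening, force=None): finger opening in mm; force is the grip in N (None keeps the last); returns when the fingers have stopped.
- ctrl.hold(seconds).
- ctrl.solve_ik(position, orientation): joint angles nearest the present ones, or None.
- sensors.read_state(): the state.
- optics.grab_frame(name): name is "scene" or "side" or "wrist"; returns (picture, depth): 480x640x3 uint8, red, green, blue; 480x640 float32, mm along the optical axis (not along the pixel's ray), 0 where there is no reading.
- optics.camera_params(name): a dict with "mtx" (3x3 intrinsics, pixels), "R" (3x3) and "t" (3): a world point X has camera coordinates R X + t; the wrist camera has in their place "T_tool_cam" (4x4, takes a point from camera to tool coordinates, whose origin is the TCP and whose axes are the flange's). Camera axes: x right, y down, z forward; pixel columns grow to the right and rows downward; lengths in mm; the calibration is good to about 2 mm. The wrist camera is an equidistant fisheye: a pixel r from the principal point sees the ray r / f radians off the axis. A picture is of the moment at which its call begins: read the wrist's pose just before it. camera_params takes no time and is no camera call.
A pose or a line that the arm cannot do raises ctrl.MotionError and nothing moves.
- ctrl.finish_job(): hands the job in, once; it reports no verdict.
The state is a dict: "t": time; "q": joint angles; "qvel": joint speeds; "tau": joint torques, N m; "eef_pos": TCP position; "eef_rot": TCP orientation; "force": force on the tool from outside, world axes, zero at the start; "wrist_torque": the same for the moment, N m; "grip_width": finger opening in mm.
Only numpy, scipy, OpenCV 4.12 (cv2) and the standard library are available. Lean on these libraries where they do the work, as an engineer would, in place of code of your own. Each camera call takes 0.05 s, during which the arm holds its last target.

## Task

Get the wheel ready for trimming: use the pry lever under the yellow lip to pop the clipped-on blue cover loose from the wheel head, without touching the cover by hand while it is still clipped, then put the cover right way up, flat in the middle of the green tray. Fit the trimming chuck whose holes match the wheel's four pins, fully down on the wheel head, and leave the lever lying on the table clear of the wheel. Leave the other chucks and everything else standing where they are.

Things in the scene. Friction and masses are not known exactly. Their poses are not given: they have to be found in the camera images.
- wheel: Bench banding wheel, fixed and locked: round aluminium head, 190 mm across, on a dark foot. Origin on its axis at table height, head face 80 mm up. x points from the pry side (facing roughly to the robot) to the far side, z up. Two sprung brass catch noses on the face at x = -54 to -26, y = +/-60 to 72 mm; dark blocks 18 mm tall outside them to y = +/-86; far stop 8 mm tall at x = 60 to 66 mm.
- wheel_face (a point): Centre of the flat face of the wheel head, on its axis, 80 mm above the table; axes as the wheel. Four upright brass pins, 10 mm thick, round-topped, 14 mm tall, stand on the face at x = +/-32 mm, y = +/-20 mm (a 64 x 40 mm rectangle); the cover hides them at first.
- wheel_bar (a point): Top of the steel fulcrum bar on the pry side of the head: a round bar 46 mm long (along the wheel's y) whose top is 5 mm above the face, at x = -86 mm of the wheel; a lever blade laid over it, its tip 35 to 40 mm past the bar under the lip, frees the cover when tipped nose-up by 0.3 to 0.4 rad.
- cover_knob (a point): Centre of the black round knob (34 mm across, 36 mm tall) on the middle of the blue clip-on cover: a loose square cap, 116 x 116 mm, 20 mm tall without the knob, 160 g. The point is 38 mm above its underside (rim), which rests on the head face; axes as the wheel's while fitted. Its two side tabs (4 mm wide, at x = -40 mm, to y = +/-62 mm) sit under the wheel's catches.
- cover_lip (a point): Underside of the cover's yellow pry lip, mid width, 66 mm to -x of the cover's middle, 12 mm above the head face while clipped. The lip's outer edge is at 72 mm; the 12 mm high, 44 mm wide opening below it runs in to 40 mm from the middle. Prying takes 15 to 20 N; after 10 mm the tabs snap past the catches, the lip stays cocked up about 14 mm, and it lifts off freely (pushed down, it clips again).
- lever_handle (a point): Centre of the wooden handle (90 mm long along x, 20 mm wide along y, 26 mm tall) of the loose pry lever, 140 g; it lies on the table with this point 13 mm up. x points along the lever to the blade's tip; the blade is flat steel, 22 mm wide, 4 mm thick, at mid height of the handle (11 to 15 mm above the underside), from x = 45 mm to the tip at x = 135 mm.
- lever_tip (a point): End of the lever's steel blade, at its mid thickness, 135 mm from the handle's centre; axes as the handle.
- chuck_a_mid (a point): Half-way up the axis of a loose trimming chuck, 31 mm above its underside, 320 g: square plywood flange 100 x 100 mm, 12 mm thick, with a round grey hub standing on its middle (44 mm across, from 12 to 62 mm above the underside, black band on top). Through the flange go four holes in a 64 x 40 mm rectangle (x = +/-32, y = +/-20 mm), each 15 mm across; x and y lie along the flange's sides, z up.
- chuck_b_mid (a point): Half-way up the axis of a loose trimming chuck, 31 mm above its underside, 320 g: square plywood flange 100 x 100 mm, 12 mm thick, with a round grey hub standing on its middle (44 mm across, from 12 to 62 mm above the underside, black band on top). Through the flange go four holes in a 70 mm square (x, y = +/-35 mm), each 15 mm across; x and y lie along the flange's sides, z up.
- chuck_c_mid (a point): Half-way up the axis of a loose trimming chuck, 31 mm above its underside, 320 g: square plywood flange 100 x 100 mm, 12 mm thick, with a round grey hub standing on its middle (44 mm across, from 12 to 62 mm above the underside, black band on top). Through the flange go three holes in a triangle (36,0), (-30,30), (-30,-30) mm, each 15 mm across; x and y lie along the flange's sides, z up.
- tray: Shallow square green tray fixed to the table, 210 x 210 mm outside, walls 5 mm thick and 20 mm tall, floor 5 mm thick. Origin at the middle of its underside, z up.
- cup: Terracotta beaker with a brush in it, 70 mm across, 80 mm tall (brush to 135 mm); a bystander, loose. Origin at the middle of its underside, z up.
- ball: White round clay form, 76 mm across; a bystander, loose. Origin at the middle of its underside, z up.
- bottle: Clear bottle, 60 mm across, 150 mm tall; a bystander, loose. Origin at the middle of its underside, z up.
- jar: Glass jar with a white lid, 58 mm across, 65 mm tall; a bystander, loose. Origin at the middle of its underside, z up.
- dish: Small blue dish, 80 mm across, 28 mm tall; a bystander, loose. Origin at the middle of its underside, z up.
- paddle: Flat wooden paddle, 180 mm long, 50 mm wide, 10 mm thick; a bystander, loose. Origin at the middle of its underside, z up.
Things that resemble listed ones, but are neither listed nor needed, are in the scene too. Of the things that look like the part that bears cover_knob, the larger one is meant.

How it is judged (in metres and radians):
On the way, in this order (a step that is already met when the one before it is completed fails the run):
1. the lever lifts the cover's lip at least 4 mm off its clipped height (horizontal distance between cover_knob and wheel_face below 0.05 m and z of cover_lip in the frame of wheel_face above 0.016 m and contact force between lever and cover above 0.5 N).
2. the cover lies flat in the middle of the tray, let go (horizontal distance between cover_knob and tray below 0.045 m and height (world z) of cover_knob below 0.048 m and angle between cover_knob's own z axis and vertical below 0.06 rad and contact force between the fingers and cover below 0.2 N), for 0.2 s.
At the end, for the whole second after the job is handed in: Rectangle-holed chuck on the head: centred to 6 mm, underside within 3 mm of the face, tilt < 0.05, sides within 0.15 rad of the wheel axes. Cover flat in tray (0.06 rad), centred to 45 mm. Lever on table (handle < 25 mm up, > 130 mm, tip > 100 mm from wheel axis). All at rest (horizontal distance between cover_knob and tray below 0.045 m and height (world z) of cover_knob below 0.048 m and angle between cover_knob's own z axis and vertical below 0.06 rad and horizontal distance between chuck_a_mid and wheel_face below 0.006 m and z of chuck_a_mid in the frame of wheel_face between 0.027 and 0.034 m and angle between chuck_a_mid's own z axis and vertical below 0.05 rad and angle between the x axis of chuck_a_mid and the x axis of wheel, either way round below 0.15 rad and height (world z) of lever_handle below 0.025 m and horizontal distance between lever_handle and wheel_face above 0.13 m and horizontal distance between lever_tip and wheel_face above 0.1 m and linear speed of each of lever, cover, chuck_a below 0.02 m/s); the robot touches nothing.
It fails at once if the hand or arm touches the cover while it is still clipped on the wheel (horizontal distance between cover_knob and wheel_face below 0.05 m and z of cover_lip in the frame of wheel_face below 0.014 m and contact force between any of the fingers, the arm and cover above 0.5 N).
It fails at once if a bystander or another chuck is moved more than 30 mm (distance of any of cup, ball, bottle, jar, dish, paddle, chuck_b_mid, chuck_c_mid from where it was at the start of the episode above 0.03 m).
It also fails if it takes over 72 s, if anything falls off the work surface, if the arm or the gripper's body presses on something with over 40 N, if the wrist force passes 120 N, or if a joint passes its speed limit or range.

## Working session

There is one attempt and no reset: what is moved stays moved. The work goes in short steps, each a Python script; the robot and the scene stay as the last script left them, time stands still between calls to the robot, and variables do not carry over. Pictures are saved under pics/ and viewed, and the job is handed in when it is done.

```bash
ls -la; mkdir -p pics
python3 - <<'E'
from plant import ctrl, sensors, optics
import cv2, numpy as np
for n in ["scene","side","wrist"]:
    im,d=optics.grab_frame(n)
    cv2.imwrite(f"pics/{n}0.png",im[:,:,::-1]); np.savez(f"pics/{n}0.npz",im=im,d=d)
    p=optics.camera_params(n); print(n,{k:np.round(v,3).tolist() for k,v in p.items()})
s=sensors.read_state(); print(s['t'],s['eef_pos'],s['grip_width'],s['force'],ctrl.tcp_to_tips, np.round(s['eef_rot'],3))
E
```

```text
total 12
drwxr-xr-x  3 agent agent 4096 Dec  7 06:44 .
drwxr-xr-x 23 root  root  4096 Dec  7 06:44 ..
drwxr-xr-x  2 agent agent 4096 Dec  7 06:44 pics
scene {'mtx': [[557.754, 0.0, 325.822], [0.0, 557.754, 241.778], [0.0, 0.0, 1.0]], 'R': [[-0.509, 0.861, 0.003], [0.668, 0.397, -0.629], [-0.543, -0.318, -0.778]], 't': [289.215, -268.956, 1921.491]}
side {'mtx': [[458.108, 0.0, 320.258], [0.0, 458.108, 242.433], [0.0, 0.0, 1.0]], 'R': [[-0.946, -0.326, -0.008], [-0.249, 0.739, -0.626], [0.21, -0.59, -0.78]], 't': [509.011, 230.085, 1061.385]}
wrist {'mtx': [[371.648, 0.0, 322.68], [0.0, 371.648, 240.191], [0.0, 0.0, 1.0]], 'T_tool_cam': [[-0.0, -0.954, -0.299, 76.396], [1.0, -0.0, -0.0, 0.569], [0.0, -0.299, 0.954, -116.236], [0.0, 0.0, 0.0, 1.0]]}
0.15 [166.83622191 549.69332236 255.35654911] 85.58569780020713 [-1.07346913  0.94581876  0.52217868] 25.0 [[-0.957  0.291 -0.001]
 [ 0.291  0.957 -0.002]
 [ 0.    -0.002 -1.   ]]
```

View pics/scene0.png

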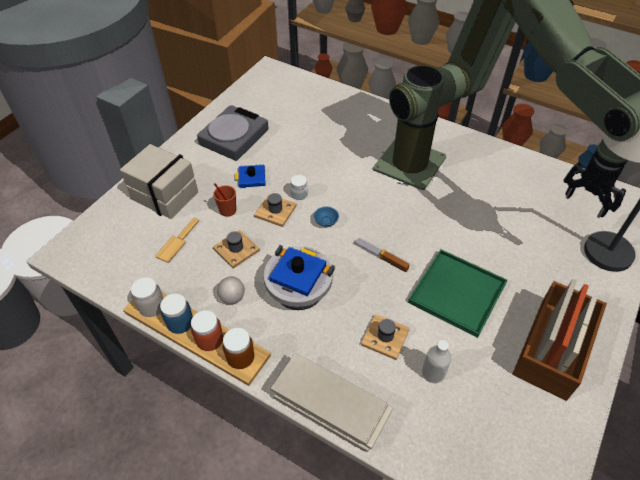

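View pics/side0.png

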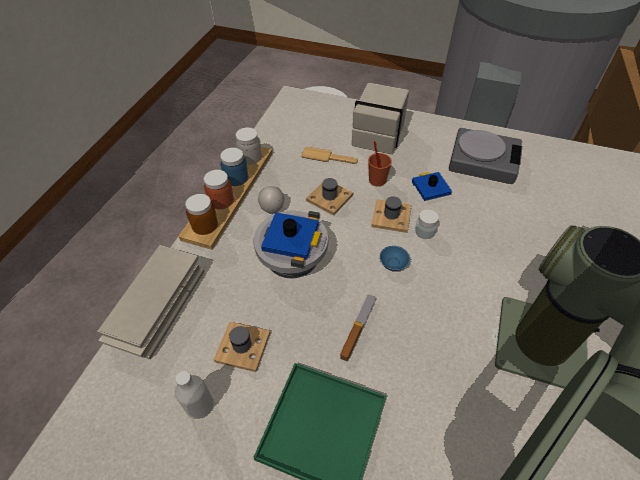

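View pics/wrist0.png

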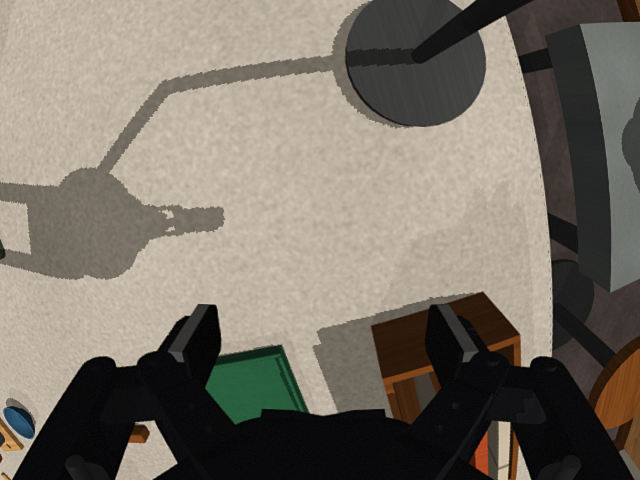

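The scene picture shows the wheel with the large blue cover at about (298,272). A smaller blue decoy sits at (251,176), and three chucks at (275,209), (236,246) and (386,335). The lever is at (382,254), the tray at (458,290) and the bottle at (436,362). I'll enlarge crops of the chucks and the wheel to see which is which.

```bash
cat > h.py <<'E'
import numpy as np, cv2
from plant import ctrl, sensors, optics
def cloud(name,im,d):
    p=optics.camera_params(name); K=p['mtx']
    v,u=np.mgrid[0:480,0:640]
    X=np.stack([(u-K[0,2])/K[0,0]*d,(v-K[1,2])/K[1,1]*d,d],-1)
    return (X-p['t'])@p['R'] , d>0
def proj(name,P):
    p=optics.camera_params(name); c=np.atleast_2d(P)@p['R'].T+p['t']
    q=c@p['mtx'].T; return q[:,:2]/q[:,2:]
def load(name):
    z=np.load(f'pics/{name}.npz'); return z['im'],z['d']
E
python3 - <<'E'
import numpy as np, cv2
def crop(n,c,w,h,f):
    im=cv2.imread(f'pics/{n}0.png'); x,y=c
    return cv2.resize(im[y-h//2:y+h//2,x-w//2:x+w//2],None,fx=f,fy=f,interpolation=cv2.INTER_CUBIC)
a=[crop('side',c,66,66,4) for c in [(392,214),(329,195),(242,346)]]
b=[crop('scene',c,66,66,4) for c in [(275,209),(236,246),(386,335)]]
cv2.imwrite('pics/chucks.png',np.vstack([np.hstack(a),np.hstack(b)]))
cv2.imwrite('pics/wh.png',np.hstack([crop('side',(292,240),90,90,4),crop('scene',(298,270),90,90,4)]))
E
```

```text
(no output)
```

View pics/chucks.png

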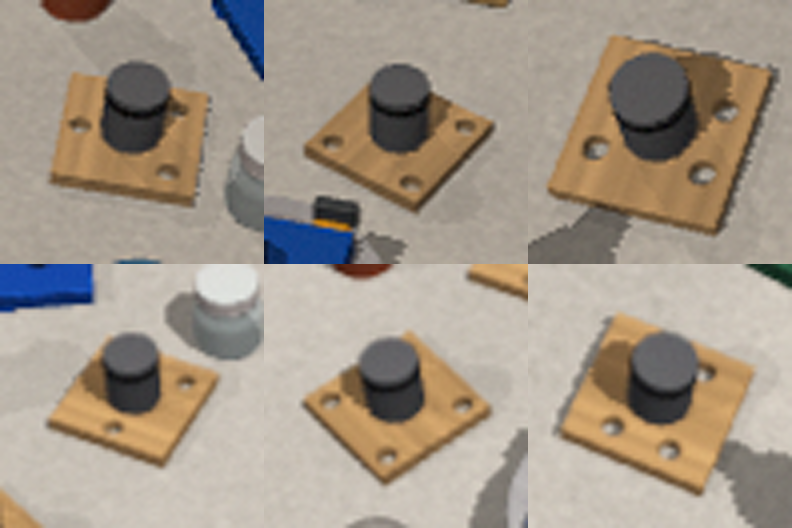

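View pics/wh.png

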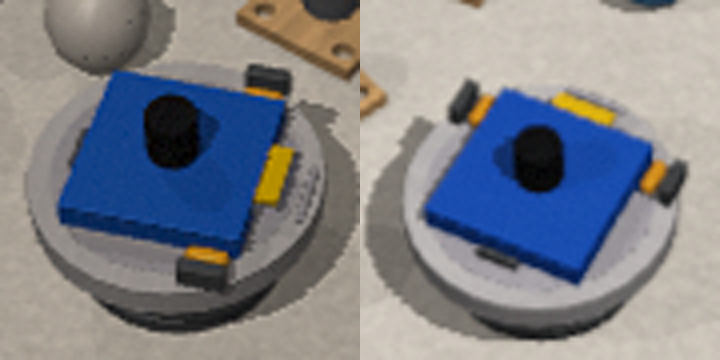

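In the enlarged crop, the chuck near the bottle (scene 386,335; side 242,346) has holes about 40 mm apart along one side and 64 mm along the other. That makes it the rectangle-holed one, chuck_a. The one at scene (236,246) has its holes near the corners, so it's b. The one at (275,209) has a triangle, so it's c. The clipped cover with the lip at scene (590,110 in the crop) is the large one. Next I'll measure positions.

Run:
```python
from h import *
def rect(P):
    r=cv2.minAreaRect(P[:,:2].astype(np.float32)); return np.round(r[0],1),np.round(r[1],1),round(r[2],1)
def circ(P):
    (c,r)=cv2.minEnclosingCircle(P[:,:2].astype(np.float32)); return np.round(c,1),round(r,1)
for n in ['scene','side']:
    im,d=load(n+'0'); P,ok=cloud(n,im,d)
    hsv=cv2.cvtColor(im,cv2.COLOR_RGB2HSV); H,S,V=[hsv[...,i].astype(int) for i in range(3)]
    z=P[...,2]; print('==',n)
    # table height
    t=ok&(S<40)&(abs(z)<15)&(P[...,0]>200)&(P[...,0]<800)&(abs(P[...,1])<500); print('table z',np.median(z[t]))
    def lab(mask,mn=15):
        k,L,st,ce=cv2.connectedComponentsWithStats(mask.astype(np.uint8))
        return [(L==i,ce[i],st[i,4]) for i in range(1,k) if st[i,4]>=mn]
    blue=ok&(H>105)&(H<125)&(S>180)&(z<200)&(z>5)
    for m,c,a in lab(blue): 
        Q=P[m]; top=Q[Q[:,2]>np.percentile(Q[:,2],50)-4]; print('blue',c.round(),a,'z',np.percentile(Q[:,2],[5,50,95]).round(1),rect(top))
    yel=ok&(H>20)&(H<32)&(S>200)
    for m,c,a in lab(yel,8): Q=P[m]; print('yellow',c.round(),a,np.median(Q,0).round(1),rect(Q))
    wheel=ok&(S<60)&(V>80)&(abs(z-80)<5)
    for m,c,a in lab(wheel,100): print('head?',c.round(),a,circ(P[m]),np.median(z[m]).round(1))
    green=ok&(H>60)&(H<90)&(S>120)&(z>-10)&(z<40)&(P[...,0]>150)
    for m,c,a in lab(green,500):
        Q=P[m]; print('green',c.round(),a,rect(Q)); T=Q[Q[:,2]>15]; print(' rim',len(T),rect(T))
    fl=ok&(H>8)&(H<25)&(S>90)&(abs(z-12)<5)
    for m,c,a in lab(fl,60): print('wood12',c.round(),a,rect(P[m]),np.median(z[m]).round(1))
    hub=ok&(V<110)&(abs(z-62)<5)&(S<60)
    for m,c,a in lab(hub,30): print('hub62',c.round(),a,circ(P[m]),P[m].mean(0).round(1))
    kn=ok&(V<60)&(abs(z-136)<6)&(P[...,0]>250)
    for m,c,a in lab(kn,15): print('knob',c.round(),a,P[m].mean(0).round(1),circ(P[m]))
    lv=ok&(H>5)&(H<20)&(S>130)&(z>17)&(z<34)
    for m,c,a in lab(lv,30): print('handle',c.round(),a,np.median(P[m],0).round(1),rect(P[m]))
```

```text
== scene
table z 1.8871836191145568
blue [251. 176.] 444 z [ 9.5 17.3 24.7] (array([ 337.1, -424.6]), array([90.9, 83.6]), 36.2)
blue [298. 272.] 1431 z [ 90.  101.4 106.7] (array([638.3, -48.5]), array([118.1, 115.6]), 4.6)
yellow [236. 176.] 14 [ 366.7 -464.8   13.8] (array([ 363.9, -467.1]), array([28.6,  4.2]), 35.5)
yellow [309. 252.] 40 [569.9 -56.6  98.8] (array([569.5, -55.5]), array([13.4, 41.3]), 1.4)
head? [81. 77.] 129 (array([  277.5, -1243.9]), 94.0) 79.4
head? [294. 286.] 915 (array([638.9, -50.3]), 96.0) 81.3
head? [149. 300.] 100 (array([ 900.7, -358.9]), 37.5) 81.3
green [458. 292.] 4661 (array([416.6, 343.1]), array([207. , 217.3]), 88.4)
 rim 458 (array([418.4, 343.4]), array([206.4, 213.6]), 88.5)
wood12 [219.  14.] 97 (array([ -473.4, -1172.6]), array([223.3,  86.1]), 1.6) 11.4
wood12 [183.  12.] 71 (array([ -368.8, -1307.8]), array([ 24. , 183.4]), 3.3) 12.2
wood12 [276. 212.] 425 (array([ 422.1, -274. ]), array([104.7, 102.9]), 7.2) 13.3
wood12 [175. 243.] 462 (array([ 669.5, -459.4]), array([178.4,  51.9]), 4.5) 11.7
wood12 [236. 251.] 501 (array([ 611.6, -28
[... 4343 characters left out ...]
200.9]), 134.8) [842.2 223.4  62.2]
hub62 [239. 335.] 275 (array([647.2, 234.2]), 22.2) [647.  235.   60.9]
hub62 [201. 403.] 56 (array([664.1, 392.2]), 25.6) [654.4 396.6  61.7]
knob [479.  17.] 115 [  325.1 -1272.    135.3] (array([  333.5, -1305.3]), 127.5)
knob [380. 106.] 157 [ 542.5 -577.   138.3] (array([ 545.9, -576.8]), 75.3)
knob [289. 224.] 118 [632.7 -45.8 134.2] (array([633.6, -45. ]), 17.9)
handle [224. 208.] 1016 [ 865.4 -116.7   19.4] (array([ 890.9, -206.5]), array([421.5,  98.9]), 88.3)
handle [377. 179.] 65 [ 488.9 -378.9   25.4] (array([ 490.6, -383.1]), array([51.4, 19.5]), 7.3)
handle [351. 340.] 325 [413.  148.6  24.4] (array([413. , 145.1]), array([92.6, 20.4]), 84.6)
```

Averaging both cameras:

| Item | x, y (mm) | Yaw |
|---|---|---|
| Wheel | (636, -47.5) | about 5° |
| Chuck_a | (649, 232) | about 5° |
| Tray | (416.5, 344.5) | – |
| Lever handle | (415, 143.5) | tip towards -y |

The sizes agree with the listing (116, 100, 210 and 90 mm). The two cameras differ by about 4 mm, so I'll refine with the wrist camera before each grasp.

```bash
cat >> h.py <<'E'
def Rdown(yaw_x, pitch=0.0):
    """tool x at yaw_x (rad), z down; pitch>0 rotates nose-up for a lever pointing along -tool_x"""
    x=np.array([np.cos(yaw_x),np.sin(yaw_x),0]); z=np.array([0,0,-1.]); y=np.cross(z,x)
    R=np.stack([x,y,z],1)
    if pitch:
        # lever dir = -x should rotate up
        from scipy.spatial.transform import Rotation as Ro
        l=-x; ax=np.cross(l,[0,0,1.]); R=Ro.from_rotvec(pitch*ax).as_matrix()@R
    return R
def wristgrab(tag):
    s=sensors.read_state(); im,d=optics.grab_frame('wrist')
    p=optics.camera_params('wrist'); K=p['mtx']; T=p['T_tool_cam']
    v,u=np.mgrid[0:480,0:640]; a=(u-K[0,2])/K[0,0]; b=(v-K[1,2])/K[1,1]; th=np.hypot(a,b)
    t=np.where(th>1e-9,np.tan(np.minimum(th,1.5))/np.maximum(th,1e-9),1)
    C=np.stack([a*t*d,b*t*d,d],-1)
    P=(C@T[:3,:3].T+T[:3,3])@np.array(s['eef_rot']).T+np.array(s['eef_pos'])
    ok=(d>0)&(th<1.3)
    np.savez(f'pics/{tag}.npz',im=im,d=d,P=P,ok=ok); cv2.imwrite(f'pics/{tag}.png',im[:,:,::-1])
    return im,d,P,ok
def rect(P):
    r=cv2.minAreaRect(P[:,:2].astype(np.float32)); return np.round(r[0],1),np.round(r[1],1),round(r[2],1)
def circ(P):
    (c,r)=cv2.minEnclosingCircle(P[:,:2].astype(np.float32)); return np.round(c,1),round(r,1)
def lab(mask,mn=15):
    k,L,st,ce=cv2.connectedComponentsWithStats(mask.astype(np.uint8))
    return [(L==i,ce[i],st[i,4]) for i in range(1,k) if st[i,4]>=mn]
def st(msg=''):
    s=sensors.read_state(); print(msg,'t',round(s['t'],2),'pos',np.round(s['eef_pos'],1),'F',np.round(s['force'],1),'w',round(s['grip_width'],1)); return s
E
python3 - <<'E'
from h import *
ctrl.move_ptp([415,143.5,240],Rdown(np.radians(83.5)))
st()
im,d,P,ok=wristgrab('w1')
H,S,V=[cv2.cvtColor(im,cv2.COLOR_RGB2HSV)[...,i].astype(int) for i in range(3)]
z=P[...,2]; near=(np.hypot(P[...,0]-415,P[...,1]-100)<200)
for m,c,a in lab(ok&near&(H>3)&(H<20)&(S>120)&(z>15)&(z<35),100): print('handle',c.round(),a,np.median(P[m],0).round(1),rect(P[m]))
for m,c,a in lab(ok&near&(z>7)&(z<22)&(S<60),80): print('blade',c.round(),a,np.median(P[m],0).round(1),rect(P[m]))
t=ok&near&(abs(z)<6);print('table',np.median(z[t]))
E
```

```text
t 1.89 pos [415.  144.1 240.1] F [ 0.8 -0.9  0.1] w 85.2
handle [323. 209.] 1989 [415.4 147.3  24.4] (array([415.3, 142.6]), array([95.6, 20.3]), 83.8)
blade [324. 296.] 1558 [406.2  55.2  13.6] (array([406.1,  52.5]), array([84.1, 22.3]), 84.3)
blade [482. 323.] 82 [581.3  -7.1  10.1] (array([582.3,  -6. ]), array([23.7,  4. ]), 54.8)
table -1.2578542576023892
```

View pics/w1.png

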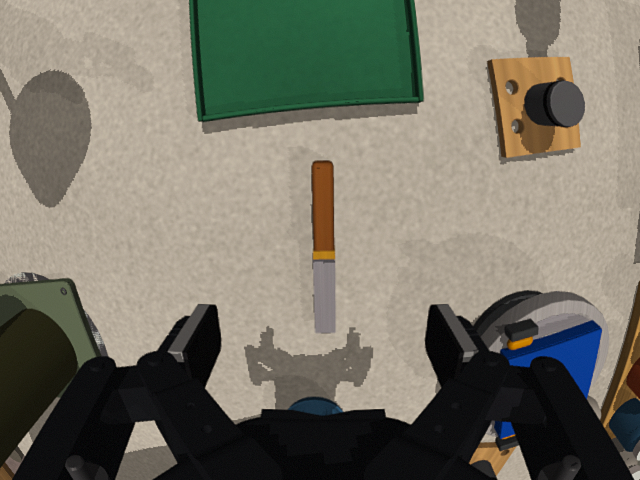

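The lever is centred at (323,209), blade towards the bottom of the image, with its tip at (325,332). From both measurements the handle is at (415.4,144), direction 84.1°, tip at about (402,10). The handle-to-tip distance comes to about 134 mm, against 135 given. I'll grasp it.

Run:
```python
from h import *
R=Rdown(np.radians(84.1))
ctrl.move_ptp([415.4,144,90],R)
ctrl.gripper_to(50)
print(ctrl.move_l([415.4,144,29],R,vel=120,threshold=8)); st('down')
ctrl.gripper_to(10,force=80); s=st('grip')
print(ctrl.tcp_to_tips)
ctrl.move_l([415.4,144,130],R,vel=150); st('up')
# preview IK at the pry poses
c=np.array([636,-47.5]); yw=np.radians(5); xd=np.array([np.cos(yw),np.sin(yw),0])
for p in [0,.2,.4]:
    pos=np.array([*c,0])+xd*(-183)+[0,0,100]; q=ctrl.solve_ik(pos,Rdown(yw+np.pi,p)); print(p,None if q is None else np.round(q,2))
im,d,P,ok=wristgrab('w2')
im,d=optics.grab_frame('side'); cv2.imwrite('pics/side2.png',im[:,:,::-1])
```

```text
False
down t 3.69 pos [415.7 144.   29.2] F [ 0.5 -0.4 -0.1] w 49.8
grip t 4.08 pos [416.5 144.2  30.1] F [-1.8  0.5  5.8] w 18.0
25.0
up t 4.9 pos [414.4 143.9 129.1] F [-0.8  0.5 -1.4] w 18.4
0 [-0.33  0.16  1.96 -0.    1.02 -1.99]
0.2 [-0.39  0.06  2.09  0.12  0.82 -2.12]
0.4 [-0.46 -0.02  2.22  0.35  0.63 -2.37]
```

View pics/w2.png

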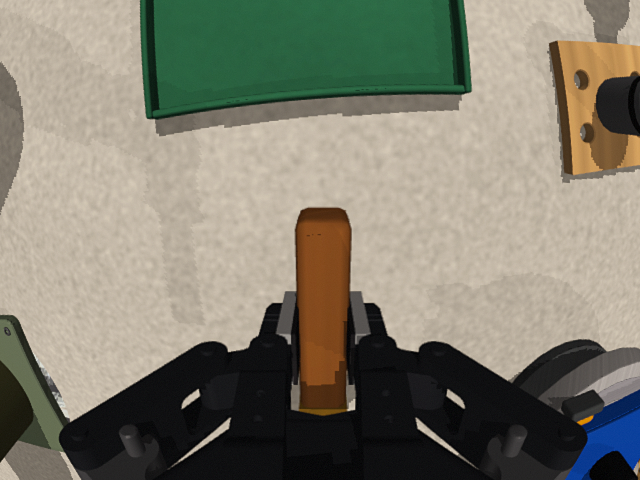

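The wrist view shows the handle gripped squarely at (323,300). I'll check the lever's attitude in the grip with the side camera's depth, and get a better fix on the wheel from the wrist camera on the way.

Run:
```python
from h import *
c=np.array([636,-47.5,0]); yw=np.radians(5); xd=np.array([np.cos(yw),np.sin(yw),0])
ctrl.move_ptp(c+xd*(-290)+[0,0,190],Rdown(yw+np.pi)); s=st('pre')
im,d,P,ok=wristgrab('w3')
for n in ['side','scene']:
    im2,d2=optics.grab_frame(n); cv2.imwrite(f'pics/{n}3.png',im2[:,:,::-1]); np.savez(f'pics/{n}3.npz',im=im2,d=d2)
    Q,o=cloud(n,im2,d2); z=Q[...,2]
    H,S,V=[cv2.cvtColor(im2,cv2.COLOR_RGB2HSV)[...,i].astype(int) for i in range(3)]
    W=(Q-c)@np.stack([xd,np.cross([0,0,1],xd),[0,0,1]],1)
    m=o&(abs(W[...,1])<30)&(W[...,0]>-250)&(W[...,0]<-145)&(z>150)&(z<195)
    A=W[m]; print(n,m.sum()); 
    if m.sum()>20: print(np.polyfit(A[:,0],A[:,2],1),A[:,0].min(),A[:,0].max(), np.polyfit(A[:,0],A[:,1],1),A.mean(0))
H,S,V=[cv2.cvtColor(im,cv2.COLOR_RGB2HSV)[...,i].astype(int) for i in range(3)]
z=P[...,2]; near=np.hypot(P[...,0]-c[0],P[...,1]-c[1])<130
for m,cc,a in lab(ok&near&(H>105)&(H<125)&(S>180)&(z>94),200): print('cover top',cc.round(),a,np.median(P[m],0).round(1),rect(P[m]))
for m,cc,a in lab(ok&near&(H>20)&(H<32)&(S>200)&(z>80),30): print('yellow',cc.round(),a,np.median(P[m],0).round(1),rect(P[m]))
m=ok&near&(S<60)&(abs(z-80)<3)&(V>70); print('head',circ(P[m]),np.median(z[m]),m.sum())
```

```text
pre t 7.02 pos [347.1 -72.6 189.8] F [ 0.1  0.3 -1.4] w 18.6
side 345
[-2.43611155e-02  1.68714237e+02] -249.99602752113188 -157.74678685159478 [-0.01672499 -0.431818  ] [-205.21175418    3.00034555  173.71342458]
scene 234
[-4.07045624e-02  1.68973562e+02] -249.4212127631004 -152.87688237799102 [-0.01404506 -4.08785233] [-205.05555015   -1.20783534  177.32025809]
head (array([0., 0.]), 0.0) nan 0
  return _methods._mean(a, axis=axis, dtype=dtype,
  ret = ret.dtype.type(ret / rcount)
```

View pics/w3.png

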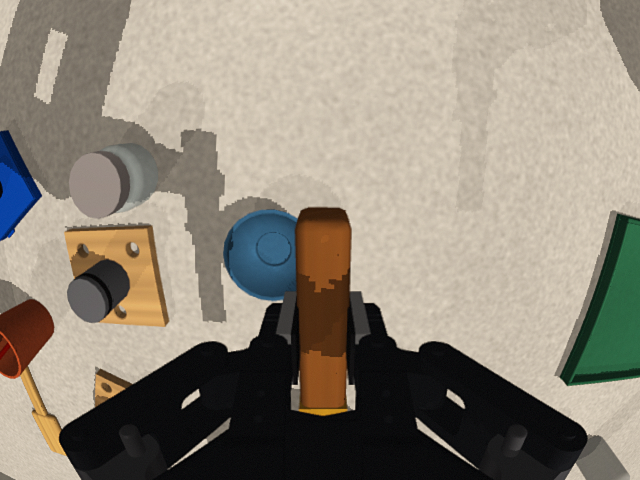

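View pics/side3.png

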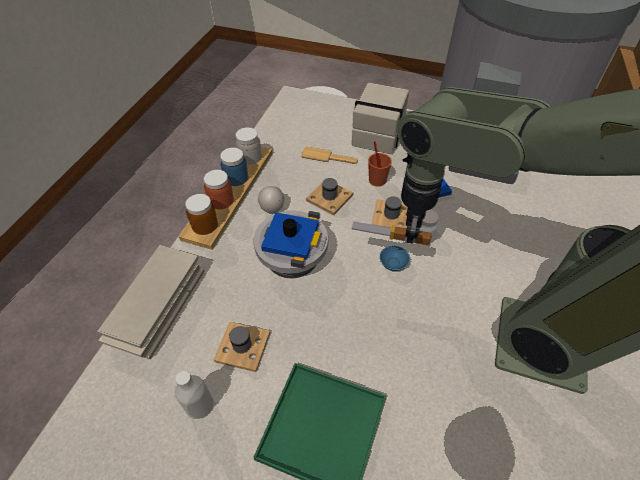

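The side view shows the lever held level near (390,230), pointing at the wheel. The blade's lateral and tip readings from the two cameras bracket the forward-kinematics values (side -2.7 mm, scene +2.1 mm), so averaging both cameras is good to about 1 mm. I'll check the blade's pitch and where the neighbours are.

```bash
python3 - <<'E'
from h import *
c=np.array([636,-47.5,0]); yw=np.radians(5); xd=np.array([np.cos(yw),np.sin(yw),0])
B=np.stack([xd,np.cross([0,0,1],xd),[0,0,1]],1)
for n in ['side','scene']:
    im2,d2=load(n+'3'); Q,o=cloud(n,im2,d2); W=(Q-c)@B; z=Q[...,2]
    m=o&(abs(W[...,1])<30)&(W[...,0]>-232)&(W[...,0]<-145)&(z>150)&(z<195); A=W[m]
    f=np.polyfit(A[:,0],A[:,2],1); r=A[:,2]-np.polyval(f,A[:,0]); k=abs(r)<2.5; f=np.polyfit(A[k,0],A[k,2],1)
    print(n,k.sum(),f[0],'z@-190',np.polyval(f,-190),'z@-155',np.polyval(f,-155), 'rect',rect(A))
    # fulcrum bar / catches: points in annulus on face
    m=o&(abs(W[...,1])<30)&(W[...,0]<-74)&(W[...,0]>-100)&(z>70)&(z<100); A=W[m]; print(' bar zone',len(A)); 
    for x in range(-98,-74,4):
        b=A[(A[:,0]>=x)&(A[:,0]<x+4)]
        if len(b): print('  ',x,len(b),np.percentile(b[:,2],[10,50,90]).round(1),np.percentile(b[:,1],[0,100]).round())
    H,S,V=[cv2.cvtColor(im2,cv2.COLOR_RGB2HSV)[...,i].astype(int) for i in range(3)]
    m=o&(H>10)&(H<26)&(S>150)&(z>80)&(z<105)&(np.hypot(W[...,0],W[...,1])<110)
    for mm,cc,a in lab(m,8): print(' brass/yellow',cc.round(),W[mm].mean(0).round(1),a)
E
python3 - <<'E'
import cv2
a=cv2.imread('pics/scene3.png')[190:310,220:380]; cv2.imwrite('pics/sc3c.png',cv2.resize(a,None,fx=5,fy=5,interpolation=cv2.INTER_CUBIC))
E
```

```text
side 236 0.00474014123537941 z@-190 173.2033253280375 z@-155 173.36923027127577 rect (array([-194.7,    2. ]), array([26.9, 74. ]), 89.7)
 bar zone 173
   -98 22 [72.3 77.2 79.9] [-24.  20.]
   -94 31 [76.5 78.9 82.9] [-30.  29.]
   -90 29 [78.8 83.2 85.3] [-29.  27.]
   -86 25 [77.6 78.8 81.6] [-28.  29.]
   -82 31 [76.5 79.  81.8] [-28.  30.]
   -78 35 [77.7 79.9 95. ] [-29.  29.]
 brass/yellow [313. 218.] [-43.3 -68.   91.3] 15
 brass/yellow [315. 238.] [-66.9   1.2  95.5] 85
 brass/yellow [298. 258.] [-42.4  67.5  91. ] 34
scene 117 -0.013382761019755857 z@-190 176.36306421147395 z@-155 175.8946675757825 rect (array([-192.2,   -2.6]), array([78.6, 25.6]), 0.1)
 bar zone 66
   -98 3 [78.7 80.1 82. ] [-5. 13.]
   -94 9 [79.8 80.7 83.1] [-18.  25.]
   -90 19 [79.  84.2 88.2] [-28.  30.]
   -86 22 [78.1 84.6 90.1] [-29.  28.]
   -82 7 [81.9 85.3 88.1] [-21.  24.]
   -78 6 [80.6 81.6 82.6] [16. 29.]
 brass/yellow [282. 252.] [-37.  -69.   93.6] 26
 brass/yellow [308. 252.] [-67.1  -2.8  98.4] 51
 brass/yellow [326. 269.] [-37.6  65.2  93.8] 32
```

View pics/sc3c.png

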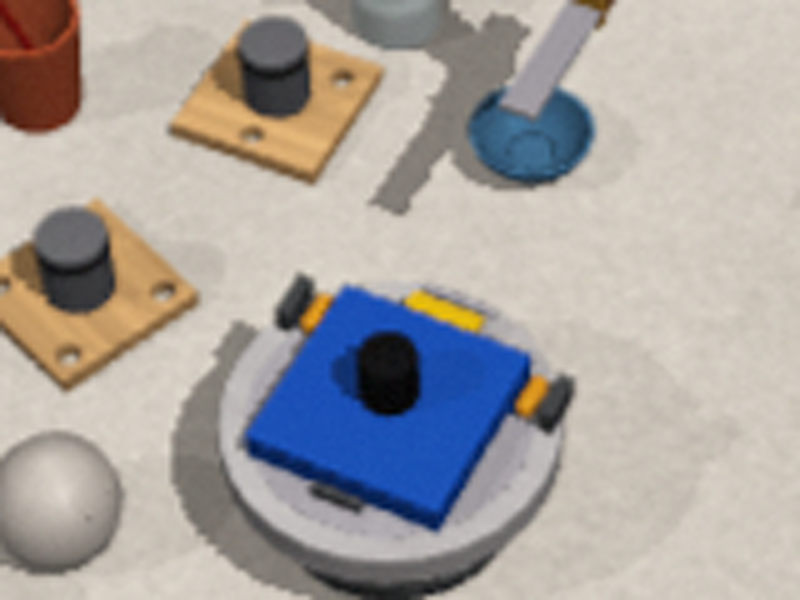

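The lever pitch is below 0.01 rad, and the blade mid-plane is 17 mm below the TCP. The catches average to wheel x = -40, as listed, so the wheel pose stands. I'll check the dish position under the handle's arc, then touch down on the bar.

```bash
cat >> h.py <<'E'
C0=np.array([636,-47.5,0]); YW=np.radians(4.9)
XD=np.array([np.cos(YW),np.sin(YW),0]); YD=np.array([-np.sin(YW),np.cos(YW),0]); ZD=np.array([0,0,1.])
def leverpose(tip_past, z_bar=85., pitch=0., off=17.0, y=0., yawcorr=0.0):
    """TCP pose for lever with blade underside through bar top point raised to z_bar, tip tip_past mm past bar"""
    l=XD*np.cos(pitch)+ZD*np.sin(pitch); n=-XD*np.sin(pitch)+ZD*np.cos(pitch)
    p=C0+XD*(-86)+YD*y+ZD*z_bar
    tcp=p+l*(tip_past-135)+n*(2+off)
    return tcp,Rdown(YW+np.pi+yawcorr,pitch)
E
python3 - <<'E'
from h import *
for n in ['side','scene']:
    im,d=load(n+'0'); Q,o=cloud(n,im,d); z=Q[...,2]
    H,S,V=[cv2.cvtColor(im,cv2.COLOR_RGB2HSV)[...,i].astype(int) for i in range(3)]
    for m,c,a in lab(o&(H>95)&(H<110)&(S>100)&(Q[...,0]>350)&(Q[...,0]<650)&(Q[...,1]<50)&(Q[...,1]>-250)&(z>3)&(z<50),60): print('dish',c.round(),circ(Q[m]), 'wheel frame',((np.array([*circ(Q[m])[0],0])-C0)@np.stack([XD,YD],1)).round(1))
    for m,c,a in lab(o&(V>150)&(S<40)&(abs(z-65)<6)&(Q[...,0]>300)&(Q[...,0]<550)&(Q[...,1]<50)&(Q[...,1]>-300),20): print('jar?',c.round(),circ(Q[m]))
# touch bar
yc=0.015
p,R=leverpose(10,105,yawcorr=yc); ctrl.move_l(p+[0,0,20],R,vel=200); s=st('above')
print('err',np.round(s['eef_pos']-p-[0,0,20],1))
ctrl.move_l(p-[0,0,13],R,vel=100)   # bar z equivalent 92
ctrl.hold(0.2); s=st('above2')
p2,R=leverpose(10,82.5,yawcorr=yc); hit=ctrl.move_l(p2,R,vel=15,threshold=2.5); s=st(f'touch {hit}')
print('blade underside z', s['eef_pos'][2]-19)
for n in ['side']:
    im,d=optics.grab_frame(n); cv2.imwrite(f'pics/{n}4.png',cv2.resize(im[190:290,240:440,::-1],None,fx=4,fy=4,interpolation=cv2.INTER_CUBIC))
E
```

```text
dish [393. 257.] (array([ 374.9, -110.3]), 39.6) wheel frame [-265.5  -40.3]
jar? [428. 216.] (array([ 317.1, -247.6]), 26.3)
dish [325. 217.] (array([ 378.8, -115. ]), 40.2) wheel frame [-262.   -45.3]
jar? [298. 181.] (array([ 322.5, -250.8]), 27.9)
above t 7.78 pos [425.2 -65.3 143.7] F [ 0.8 -0.2 -1.5] w 17.9
err [-0.6  0.3 -0.3]
above2 t 8.46 pos [426.4 -65.8 111.9] F [ 0.8  0.1 -0.8] w 18.3
touch True t 9.0 pos [425.7 -65.5 102.7] F [-0.4 -0.1  3.6] w 18.7
blade underside z 83.67446754390815
```

View pics/side4.png

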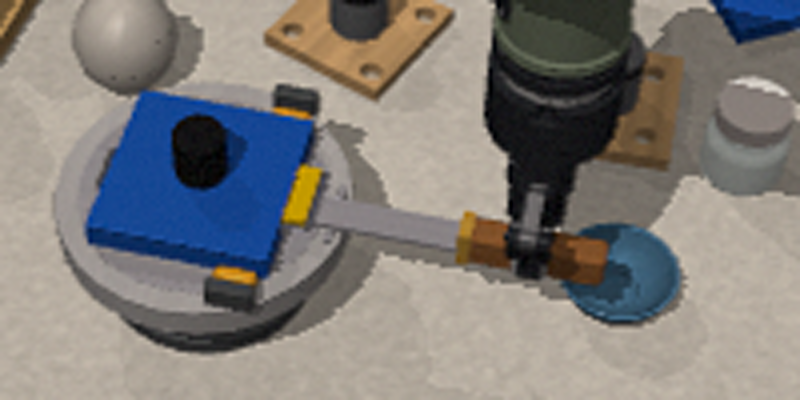

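The side view shows the blade centred on the yellow lip at (300,195), with its tip just short of it. The bar was felt at underside z = 83.7, against a nominal 85. The dish is clear of the handle's arc: 47 mm behind the wheel frame's handle end, and off to one side. I'll raise 1.3 mm and slide under.

Run:
```python
from h import *
yc=0.015
s=sensors.read_state()
z0=85.0
p,R=leverpose(10,z0,yawcorr=yc); ctrl.move_l(p,R,vel=20); s=st('raised')
p,R=leverpose(38,z0,yawcorr=yc); hit=ctrl.move_l(p,R,vel=40,threshold=6); s=st(f'in {hit}'); print('err',np.round(s['eef_pos']-p,1))
im,d=optics.grab_frame('side'); cv2.imwrite(f'pics/side5.png',cv2.resize(im[190:290,240:440,::-1],None,fx=4,fy=4,interpolation=cv2.INTER_CUBIC))
```

```text
raised t 9.31 pos [425.6 -65.4 103.8] F [ 0.8 -1.  -0.1] w 18.5
in False t 10.16 pos [453.8 -63.1 104. ] F [ 1.2  1.  -0.2] w 18.3
err [ 0.1  0.  -0. ]
```

View pics/side5.png

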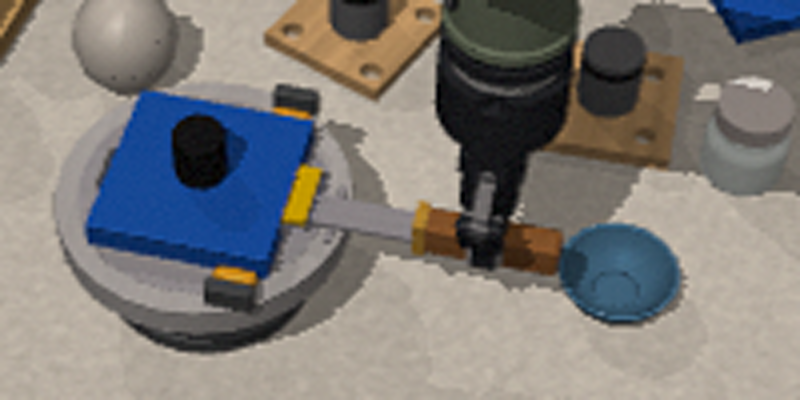

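The blade is under the lip without resistance, and the handle clears the dish. Now I'll pry in steps.

Run:
```python
from h import *
yc=0.015
for a in np.arange(0.05,0.36,0.05):
    p,R=leverpose(38,85,pitch=a,yawcorr=yc); ctrl.move_l(p,R,vel=40); s=st(f'{a:.2f}'); print(np.round(s['eef_pos']-p,1),np.round(s['wrist_torque'],2))
    F=np.linalg.norm(s['force'])
    if F>60: print('STOP'); break
for n,(y,x) in {'side':(190,240),'scene':(220,230)}.items():
    im,d=optics.grab_frame(n); np.savez(f'pics/{n}6.npz',im=im,d=d); cv2.imwrite(f'pics/{n}6.png',cv2.resize(im[y:y+100,x:x+150,::-1],None,fx=5,fy=5,interpolation=cv2.INTER_CUBIC))
    Q,o=cloud(n,im,d); W=(Q-C0)@np.stack([XD,YD,ZD],1)
    H,S,V=[cv2.cvtColor(im,cv2.COLOR_RGB2HSV)[...,i].astype(int) for i in range(3)]
    m=o&(H>105)&(H<125)&(S>180)&(W[...,2]>85)&(np.hypot(W[...,0],W[...,1])<100); A=W[m]
    f=np.linalg.lstsq(np.c_[A[:,:2],np.ones(len(A))],A[:,2],rcond=None)[0]; r=A[:,2]-np.c_[A[:,:2],np.ones(len(A))]@f; k=abs(r)<3
    f=np.linalg.lstsq(np.c_[A[k,:2],np.ones(k.sum())],A[k,2],rcond=None)[0]; print(n,'cover plane',f.round(3))
```

```text
0.05 t 10.48 pos [451.9 -63.1  99.1] F [-0.9  0.1 -0.3] w 18.6
[-1.   0.1 -0.1] [ 0.05  0.05 -0.03]
0.10 t 10.76 pos [451.3 -63.1  94.1] F [-2.6 -0.1  1.2] w 18.3
[-0.9  0.1 -0.1] [0.02 0.34 0.03]
0.15 t 11.03 pos [453.3 -63.8  90.1] F [ 4.2 -1.6 -1.7] w 18.4
[ 1.4 -0.5  0.8] [-0.03 -0.05 -0.21]
0.20 t 11.31 pos [450.9 -63.1  84.1] F [-1.7  0.3  1.6] w 17.9
[-0.9  0.2 -0.2] [0.07 0.19 0.05]
0.25 t 11.58 pos [451.2 -62.9  79.2] F [-3.5  0.4  1.3] w 18.4
[-0.8  0.4 -0.2] [0.15 0.4  0.15]
0.30 t 11.86 pos [451.8 -63.1  74.4] F [-2.6  0.7  0.4] w 18.4
[-0.6  0.2 -0.1] [0.06 0.32 0.1 ]
0.35 t 12.13 pos [452.7 -63.1  69.5] F [-2.2  0.1  1.1] w 18.2
[-0.4  0.1 -0.1] [ 0.04  0.36 -0.01]
side cover plane [-5.90e-02  3.40e-02  1.05e+02]
scene cover plane [-7.6000e-02  3.4000e-02  1.0796e+02]
```

View pics/side6.png

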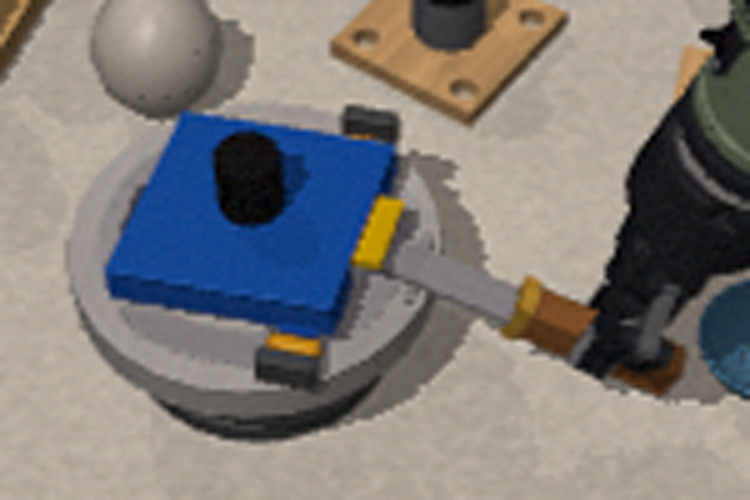

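The side view shows the cover raised about 11 mm at the lip, but rolled 0.034 rad: the +y (near) side is higher, so possibly only one tab has snapped. I'll tip it further.

```bash
cat >> h.py <<'E'
def coverplane(tag,names=('side','scene')):
    out=[]
    for n in names:
        im,d=optics.grab_frame(n); np.savez(f'pics/{n}{tag}.npz',im=im,d=d)
        y,x={'side':(190,240),'scene':(220,230)}[n]
        cv2.imwrite(f'pics/{n}{tag}.png',cv2.resize(im[y:y+100,x:x+150,::-1],None,fx=5,fy=5,interpolation=cv2.INTER_CUBIC))
        Q,o=cloud(n,im,d); W=(Q-C0)@np.stack([XD,YD,ZD],1)
        H,S,V=[cv2.cvtColor(im,cv2.COLOR_RGB2HSV)[...,i].astype(int) for i in range(3)]
        m=o&(H>105)&(H<125)&(S>180)&(W[...,2]>85)&(np.hypot(W[...,0],W[...,1])<100); A=W[m]
        k=np.ones(len(A),bool)
        for _ in range(4):
            f=np.linalg.lstsq(np.c_[A[k,:2],np.ones(k.sum())],A[k,2],rcond=None)[0]; r=A[:,2]-np.c_[A[:,:2],np.ones(len(A))]@f; k=abs(r)<3
        print(n,'cover plane',f.round(3),'rect',rect(A[k])); out.append(f)
        m=o&(V<50)&(W[...,2]>128)&(np.hypot(W[...,0],W[...,1])<40); print('  knob top',W[m].mean(0).round(1),m.sum())
    return np.mean(out,0)
E
python3 - <<'E'
from h import *
yc=0.015
for a in [0.38,0.41,.44]:
    p,R=leverpose(38,85,pitch=a,yawcorr=yc); ctrl.move_l(p,R,vel=40); s=st(f'{a:.2f}'); print(np.round(s['eef_pos']-p,1),np.round(s['wrist_torque'],2))
print(coverplane('7'))
E
```

```text
0.38 t 12.48 pos [453.5 -63.2  66.8] F [-1.2  0.1 -0.5] w 18.7
[-0.  -0.   0.1] [0.01 0.24 0.04]
0.41 t 12.73 pos [453.9 -63.   63.8] F [-1.5 -1.   0.4] w 18.7
[-0.2  0.1 -0. ] [-0.02  0.29  0.01]
0.44 t 12.98 pos [454.5 -62.9  60.8] F [-1.8 -0.1  0.9] w 18.5
[-0.3  0.1 -0.1] [0.01 0.28 0.03]
side cover plane [-1.24000e-01  1.00000e-03  1.05165e+02] rect (array([-2.5, -0.1]), array([119.4, 116.3]), 89.9)
  knob top [ -0.5   4.  139.2] 143
scene cover plane [-1.25000e-01 -1.00000e-02  1.08349e+02] rect (array([ 1.6, -2. ]), array([115.3, 115.3]), 89.2)
  knob top [  7.4   0.2 141.4] 122
[-1.24724842e-01 -4.79399720e-03  1.06757369e+02]
```

View pics/side7.png

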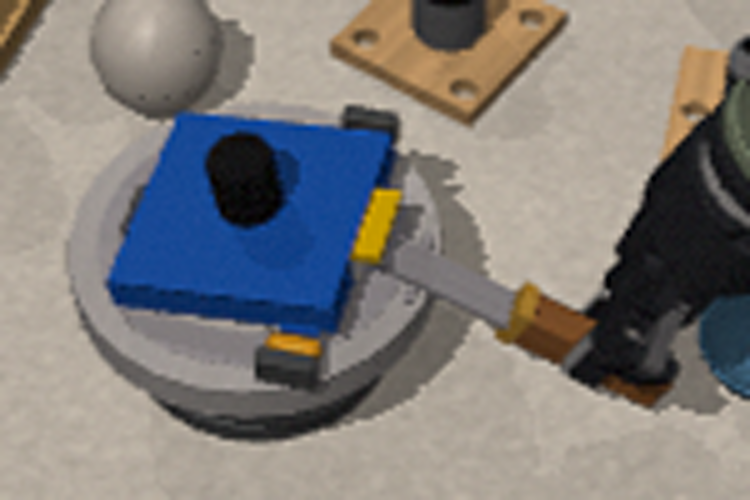

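View pics/scene7.png

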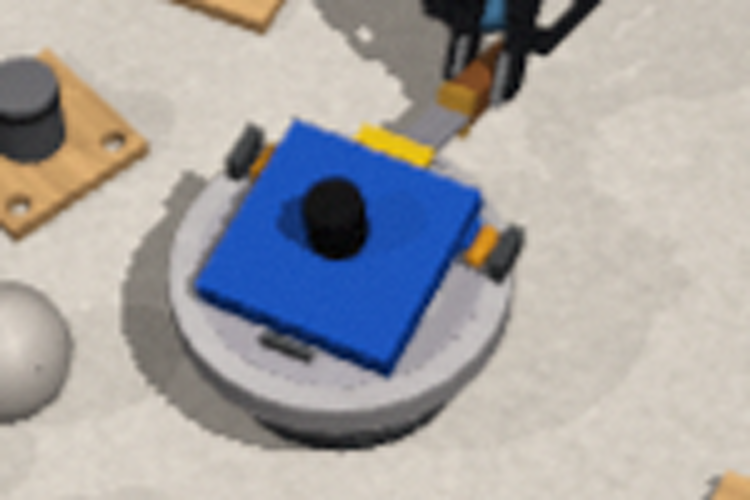

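Both views now show the cover evenly cocked (pitch 0.125, no roll, lip about +15 mm), so both tabs are past the catches. I'll tip back part way, withdraw along the blade, and check it stays cocked.

Run:
```python
from h import *
yc=0.015
p,R=leverpose(38,85.5,pitch=.15,yawcorr=yc); ctrl.move_l(p,R,vel=90); st('back')
p,R=leverpose(-15,87,pitch=.12,yawcorr=yc); ctrl.move_l(p,R,vel=120); st('out')
print(coverplane('8'))
p,R=leverpose(-40,160,pitch=0,yawcorr=yc); ctrl.move_l(p,R,vel=200); st('up')
# back to where the lever lay
R=Rdown(np.radians(84.1)); ctrl.move_ptp([415.4,150,110],R)
ctrl.move_l([415.4,150,38],R,vel=150)
hit=ctrl.move_l([415.4,150,28.5],R,vel=25,threshold=4); s=st(f'down {hit}')
ctrl.gripper_to(45); 
ctrl.move_l(np.array(s['eef_pos'])+[0,0,90],R,vel=250); st('rel')
im,d=optics.grab_frame('side'); cv2.imwrite('pics/side9.png',im[:,:,::-1])
```

```text
back t 13.82 pos [451.5 -63.   89.4] F [-0.4  0.3 -1.1] w 18.2
out t 14.4 pos [399.9 -68.   88. ] F [ 0.8 -0.1 -0.1] w 18.4
side cover plane [-1.23000e-01 -1.00000e-03  1.05227e+02] rect (array([-2.6,  0.2]), array([118.8, 116.2]), 89.7)
  knob top [ -0.8   3.9 139. ] 147
scene cover plane [-1.2700e-01 -1.0000e-02  1.0839e+02] rect (array([ 1.5, -1.6]), array([114.2, 115.3]), 89.6)
  knob top [  7.7  -0.2 141.7] 120
[-1.24687354e-01 -5.45648949e-03  1.06808167e+02]
up t 15.12 pos [376.  -69.6 178.5] F [ 0.1  0.7 -1.4] w 18.4
down True t 18.15 pos [416.4 150.2  30.2] F [-0.3  0.2  4.7] w 18.4
rel t 19.04 pos [416.7 150.2 120.7] F [-0.  -0.9 -0.1] w 44.9
```

View pics/side9.png

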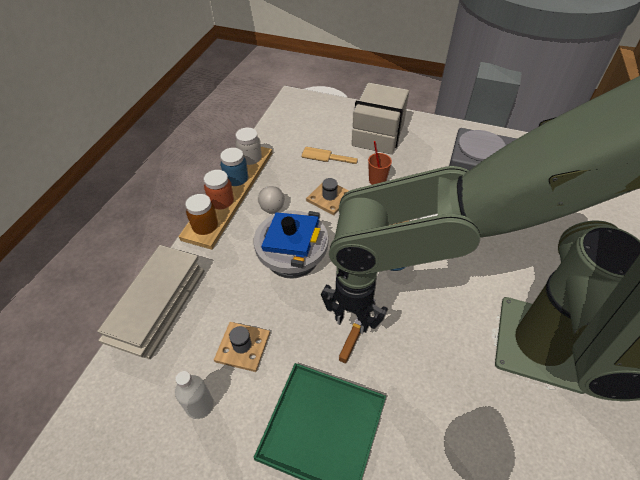

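The lever is back on the table at (350,342), its tip about 240 mm from the wheel axis, and the cover stays cocked (pitch 0.125, lip +15 mm). Now I'll grasp the knob along its tilted axis and lift.

Run:
```python
from h import *
n=XD*np.sin(.125)+ZD*np.cos(.125)
top=C0+XD*(-0.5)+YD*(0)+ZD*106.8
R=Rdown(YW+np.pi,-0.125)
ctrl.move_ptp(top+n*110,R); s=st('above')
ctrl.gripper_to(62)
hit=ctrl.move_l(top+n*36,R,vel=80,threshold=5); s=st(f'at knob {hit}')
ctrl.gripper_to(20,force=60); s=st('grip')
im,d=optics.grab_frame('side'); cv2.imwrite('pics/side10.png',cv2.resize(im[170:290,240:400,::-1],None,fx=5,fy=5,interpolation=cv2.INTER_CUBIC))
```

```text
above t 20.91 pos [648.6 -45.9 215. ] F [0.4 1.1 0.2] w 45.1
at knob False t 22.29 pos [640.6 -47.3 143.3] F [0.1 0.3 0.6] w 61.9
grip t 22.67 pos [640.8 -47.8 143.7] F [-0.2 -2.1  3.5] w 32.2
```

View pics/side10.png

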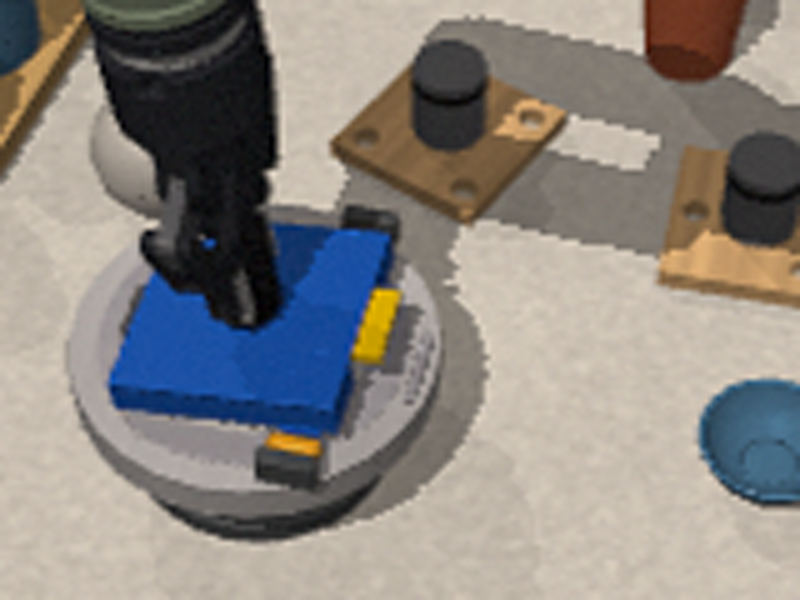

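The knob is gripped (32 mm wide) and the cover hasn't moved. I'll lift it, level it and carry it to the tray.

Run:
```python
from h import *
s=sensors.read_state(); p=np.array(s['eef_pos'])
ctrl.move_l(p+[0,0,75],Rdown(YW+np.pi,-0.125),vel=120); st('lift')
T=np.array([416.5,344.5,0]); R=Rdown(YW+np.pi)
try: ctrl.move_ptp(T+[0,0,170],R)
except Exception as e: print(e); R=Rdown(np.radians(150)); ctrl.move_ptp(T+[0,0,170],R)
s=st('over tray')
ctrl.move_l(T+[0,0,72],R,vel=120); st()
im,d=optics.grab_frame('side'); cv2.imwrite('pics/side11.png',cv2.resize(im[290:480,200:440,::-1],None,fx=3,fy=3,interpolation=cv2.INTER_CUBIC))
hit=ctrl.move_l(T+[0,0,58],R,vel=20,threshold=4); s=st(f'down {hit}')
```

```text
lift t 23.5 pos [640.  -47.5 217.5] F [-0.8  0.7 -1.5] w 32.0
over tray t 25.17 pos [417.7 344.  170.3] F [-0.1  0.1 -1. ] w 32.3
 t 26.13 pos [417.3 344.9  72.8] F [ 0.2 -0.4 -1.2] w 32.0
down True t 26.72 pos [416.5 344.6  62.2] F [0.  0.4 4.4] w 32.4
```

View pics/side11.png

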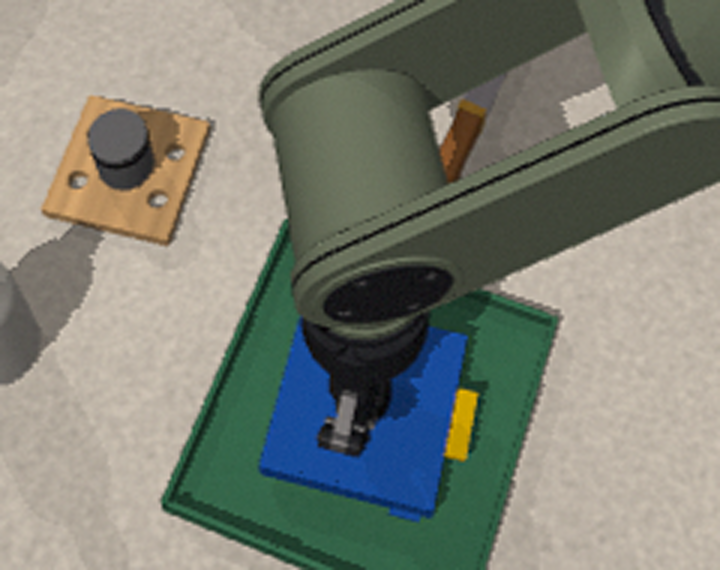

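The cover touched the tray floor at the expected height (TCP 62.2, predicted 61), level and centred. I'll release it, then look at the cover, the exposed pins and chuck_a from the wrist.

Run:
```python
from h import *
ctrl.gripper_to(60); s=st('rel'); p=np.array(s['eef_pos'])
ctrl.move_l(p+[0,0,120],vel=250)
ctrl.hold(0.1)
im,d=optics.grab_frame('side'); cv2.imwrite('pics/side12.png',im[:,:,::-1]); np.savez('pics/side12.npz',im=im,d=d)
Q,o=cloud('side',im,d); H,S,V=[cv2.cvtColor(im,cv2.COLOR_RGB2HSV)[...,i].astype(int) for i in range(3)]
m=o&(H>105)&(H<125)&(S>180)&(Q[...,1]>200)&(Q[...,2]>18)&(Q[...,2]<35); A=Q[m]
f=np.linalg.lstsq(np.c_[A[:,:2]-[416,344],np.ones(len(A))],A[:,2],rcond=None)[0]; print('cover in tray',f.round(3),rect(A),m.sum())
yw=np.radians(5)
# hover over chuck then wheel, same tool orientation
ctrl.gripper_to(85)
R=Rdown(YW+np.pi)
ctrl.move_ptp([649,232.5,250],R); ctrl.hold(.1); st(); wristgrab('wc')
ctrl.move_ptp([636,-47.5,318],R); ctrl.hold(.1); st(); wristgrab('ww')
```

```text
rel t 27.1 pos [415.4 343.9  60.9] F [ 0.9 -0.3  0.4] w 60.3
cover in tray [-0.0000e+00 -1.0000e-03  2.4091e+01] (array([415.1, 345.9]), array([115.3, 116.9]), 5.2) 2631
 t 29.39 pos [647.4 233.8 249.3] F [-0.3 -0.2 -0.1] w 84.9
 t 30.65 pos [636.  -45.7 317.3] F [0.5 0.3 0.9] w 84.6
```

View pics/wc.png

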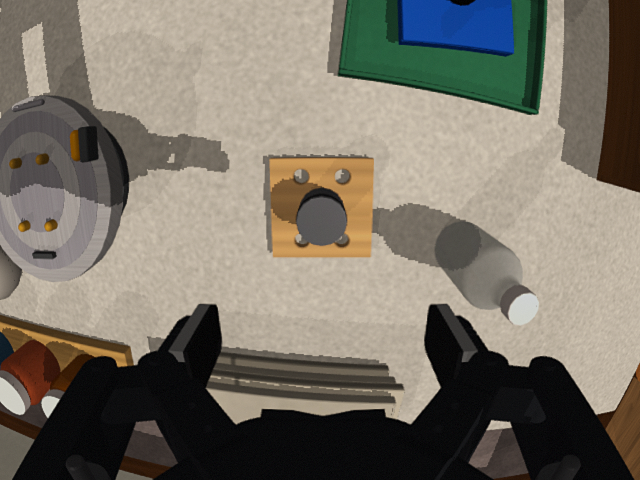

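View pics/ww.png

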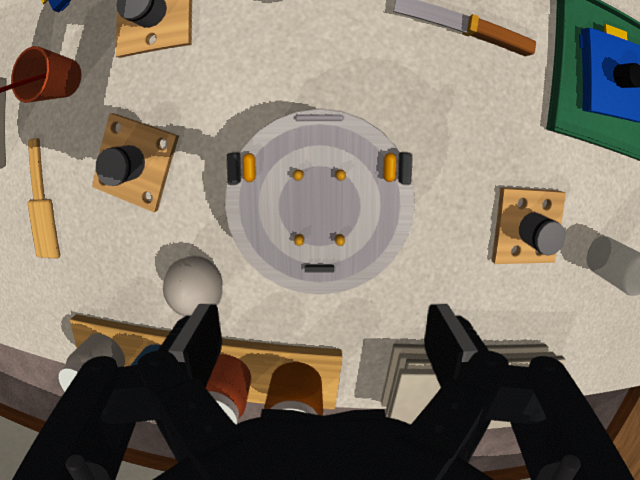

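View pics/side12.png

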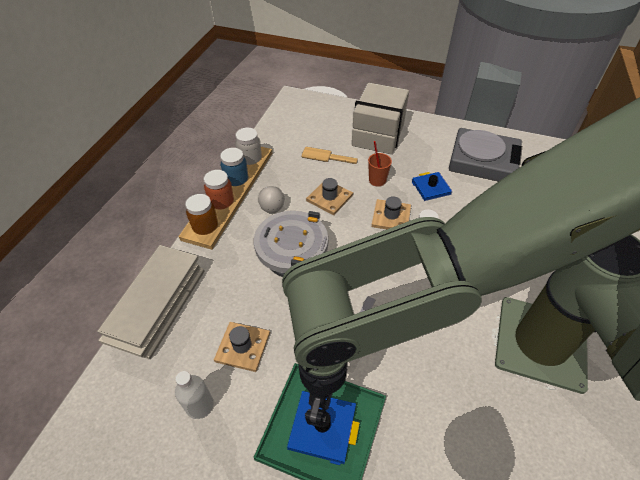

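In wc.png the chuck's four holes are at (301,176), (343,176), (302,240) and (342,240): 64 px along the tool axis by 41 px across. So the rectangle hypothesis holds, and its long side already lies along the wheel's x. In ww.png the pins are at (298,175), (341,175), (299,240) and (341,240). The side image shows the cover flat in the tray (slope < 0.001). Next: relative measurement.

Run:
```python
from h import *
z_=np.load('pics/wc.npz'); im,P,ok=z_['im'],z_['P'],z_['ok']
H,S,V=[cv2.cvtColor(im,cv2.COLOR_RGB2HSV)[...,i].astype(int) for i in range(3)]
z=P[...,2]; nr=np.hypot(P[...,0]-649,P[...,1]-232)<90
fl=ok&nr&(abs(z-12)<5)&(S>80); fl2=[m for m,c,a in lab(fl,500)][0]; print('flange',rect(P[fl2]),np.median(z[fl2]))
hb=ok&nr&(abs(z-61)<4); print('hub',circ(P[hb]),P[hb].mean(0).round(1),np.median(z[hb]),hb.sum())
z_=np.load('pics/ww.npz'); im,P,ok=z_['im'],z_['P'],z_['ok']
H,S,V=[cv2.cvtColor(im,cv2.COLOR_RGB2HSV)[...,i].astype(int) for i in range(3)]
z=P[...,2]; r=np.hypot(P[...,0]-636,P[...,1]+47.5)
m=ok&(r<120)&(abs(z-79)<5); print('head',circ(P[m]),np.median(z[m]))
e=cv2.fitEllipse(P[m][cv2.convexHull(P[m][:,:2].astype(np.float32),returnPoints=False)[:,0]][:,:2].astype(np.float32)); print('ell',e)
pins=[]
for m,c,a in lab(ok&(r<55)&(H>10)&(H<28)&(S>120)&(z>83),10): q=P[m]; top=q[q[:,2]>q[:,2].max()-6]; pins.append(top.mean(0)); print('pin',c.round(1),a,top.mean(0).round(1))
pins=np.array(pins)
if len(pins)==4:
    print('pin mean',pins.mean(0).round(2)); o=pins[np.argsort(pins[:,0])]; v=o[2:].mean(0)-o[:2].mean(0); print('long',v[:2].round(1),np.degrees(np.arctan2(v[1],v[0])))
    for a in o: print(((a-C0)@np.stack([XD,YD],1)).round(1))
```

```text
flange (array([649.3, 233.4]), array([100. , 100.4]), 5.2) 10.606861552152608
hub (array([649.4, 233.3]), 22.2) [648.9 233.1  60.5] 60.54947730377222 1964
head (array([636.3, -48.6]), 95.0) 79.15048642630447
ell ((636.0364379882812, -48.601531982421875), (188.73658752441406, 188.94509887695312), 1.490790605545044)
pin [297.5 174.8] 83 [605.6 -71.2  91.1]
pin [340.  174.5] 87 [601.9 -31.7  91.1]
pin [298.9 239.5] 86 [668.6 -65.5  91.1]
pin [339.5 239.6] 87 [665.1 -26.   90.8]
pin mean [635.32 -48.62  91.02]
long [63.1  5.7] 5.202314493082769
[-32.6  18.6]
[-32.3 -21.1]
[30.8 18.9]
[ 31.  -20.7]
```

Run:
```python
from h import *
a=[]
for i in range(6):
    s=sensors.read_state(); a.append(np.r_[s['t'],s['eef_pos']]); ctrl.hold(0.03)
print(np.round(a,2))
```

```text
[[ 30.7  636.   -45.71 317.28]
 [ 30.73 636.01 -45.82 317.29]
 [ 30.77 636.01 -45.92 317.4 ]
 [ 30.8  636.05 -46.09 317.45]
 [ 30.83 636.06 -46.24 317.53]
 [ 30.87 636.08 -46.42 317.62]]
```

The readings show slow settling of the arm rather than noise, so I'll settle before measuring or inserting. From the same wrist view:

| Item | x, y (mm) | Yaw | Size check |
|---|---|---|---|
| Wheel | (635.8, -48.6) | 5.2° | head 189 mm |
| Chuck_a | (649.3, 233.4) | 5.2° | flange 100 mm, hub radius 22 mm |

Now I'll grasp chuck_a.

Run:
```python
from h import *
CH=np.array([649.3,233.4,0]); R=Rdown(np.radians(185.2))
ctrl.move_ptp(CH+[0,0,125],R); ctrl.gripper_to(68)
ctrl.move_l(CH+[0,0,70],R,vel=120); ctrl.hold(.25); s=st('over'); 
hit=ctrl.move_l(CH+[0,0,48],R,vel=60,threshold=5); ctrl.hold(.2); st(f'down {hit}')
ctrl.gripper_to(30,force=90); ctrl.hold(.1); s=st('grip')
np.save('pics/grip.npy',s['eef_pos'])
ctrl.move_l(np.array([CH[0],CH[1],190]),R,vel=150); st('up')
im,d=optics.grab_frame('side'); cv2.imwrite('pics/side13.png',cv2.resize(im[220:420,130:370,::-1],None,fx=3,fy=3))
```

```text
over t 33.36 pos [650.2 233.6  71.3] F [-0.3  0.6 -0.7] w 68.2
down False t 34.08 pos [649.7 233.5  48.5] F [-0.3 -0.7  0.4] w 68.0
grip t 34.52 pos [649.8 233.5  48.8] F [-1.2  0.2  3.7] w 42.2
up t 35.62 pos [648.2 233.1 188.1] F [-0.7 -0.4 -3.4] w 42.5
```

View pics/side13.png

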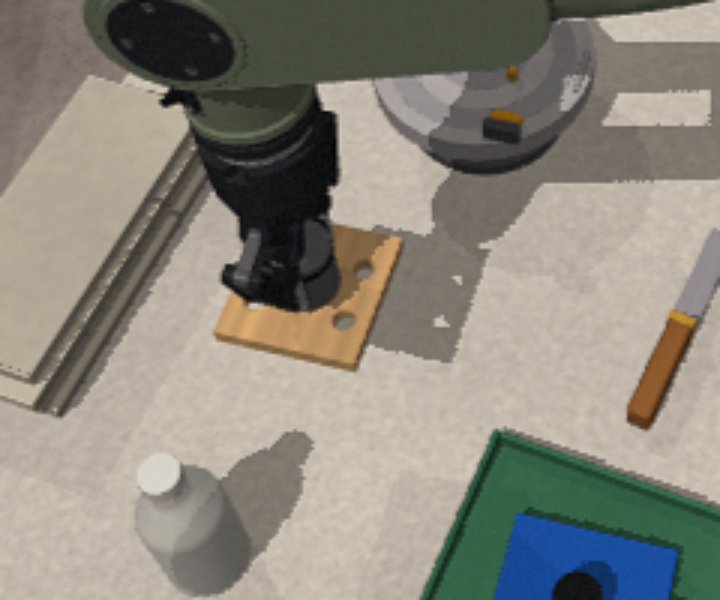

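The chuck is held level by its hub (42 mm). I'll carry it over the wheel, settle above the pins, and lower it under force watch.

Run:
```python
from h import *
g=np.load('pics/grip.npy'); W=np.array([635.8,-48.6,0]); CH=np.array([649.3,233.4,0])
off=g-CH; R=Rdown(np.radians(185.2)); tgt=W+off; print('tgt',tgt)
ctrl.move_ptp(tgt+[0,0,140],R); st('above')
ctrl.move_l(tgt+[0,0,98],R,vel=120); ctrl.hold(.5); s=st('hover')   # underside 18 above face
e=np.array(s['eef_pos'])-(tgt+[0,0,98]); print('err',e.round(2), np.round(s['eef_rot'],3).tolist())
cmd=tgt-e*[1,1,0]*0.7
hit=ctrl.move_l(cmd+[0,0,79],R,vel=20,threshold=9); s=st(f'down {hit}'); print('underside above face',s['eef_pos'][2]-g[2]-80, 'xy err',(np.array(s['eef_pos'])-tgt)[:2].round(2))
for n,(y,x) in {'side':(180,220),'scene':(220,230)}.items():
    im,d=optics.grab_frame(n); cv2.imwrite(f'pics/{n}14.png',cv2.resize(im[y:y+110,x:x+150,::-1],None,fx=5,fy=5,interpolation=cv2.INTER_CUBIC))
```

```text
tgt [636.34263091 -48.47736776  48.82633283]
above t 36.77 pos [636.5 -47.2 188.7] F [-0.2  0.8 -2.8] w 42.7
hover t 37.77 pos [636.5 -48.6 147.1] F [ 0.5  0.1 -2.6] w 42.3
err [ 0.12 -0.12  0.31] [[-0.996, -0.09, 0.0], [-0.09, 0.996, -0.0], [-0.0, -0.0, -1.0]]
down False t 38.87 pos [636.4 -48.4 128.8] F [-4.2  0.9  5.9] w 42.3
underside above face -0.02705400769795574 xy err [0.05 0.07]
```

View pics/side14.png

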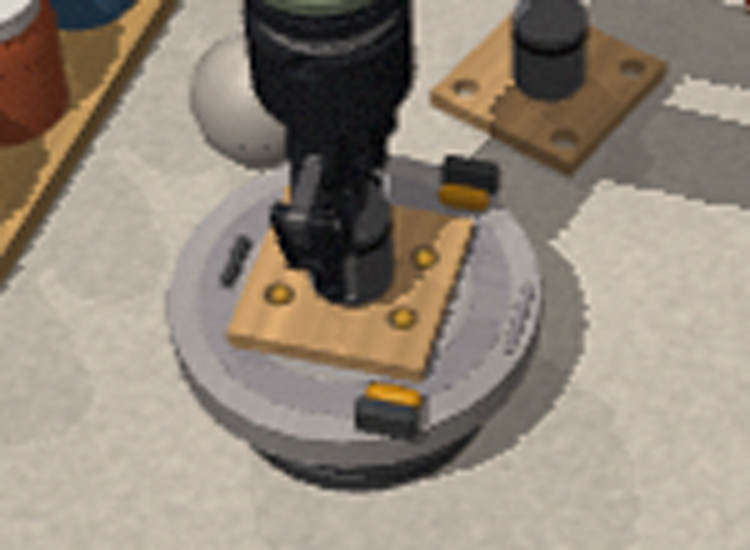

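The brass pins show through the holes at (280,293), (403,317) and (425,256), and the underside reads 0.0 mm above the face. I'll release, retreat and verify.

Run:
```python
from h import *
ctrl.gripper_to(68); s=st('rel'); p=np.array(s['eef_pos']); R=Rdown(np.radians(185.2))
ctrl.move_l([p[0],p[1],318],R,vel=200); ctrl.hold(.3); st('up')
im,d,P,ok=wristgrab('wf')
z=P[...,2]; H,S,V=[cv2.cvtColor(im,cv2.COLOR_RGB2HSV)[...,i].astype(int) for i in range(3)]
r=np.hypot(P[...,0]-636,P[...,1]+48.6)
fl=[m for m,c,a in lab(ok&(r<90)&(abs(z-91)<4)&(S>80)&(H<25),800)][0]; A=P[fl]
print('flange',rect(A),np.median(A[:,2])); f=np.linalg.lstsq(np.c_[A[:,:2]-A[:,:2].mean(0),np.ones(len(A))],A[:,2],rcond=None)[0]; print('slope',f.round(4))
hb=ok&(r<40)&(abs(z-141)<4); print('hub',circ(P[hb]),np.median(z[hb]),hb.sum())
m=ok&(r<120)&(abs(z-79)<3)&(S<60); e=cv2.fitEllipse(P[m][cv2.convexHull(P[m][:,:2].astype(np.float32),returnPoints=False)[:,0]][:,:2].astype(np.float32)); print('head',np.round(e[0],1),np.round(e[1],1))
ctrl.move_ptp([420,-300,330],R) if False else None
for n in ['side','scene']:
    im,d=optics.grab_frame(n); cv2.imwrite(f'pics/{n}15.png',im[:,:,::-1]); np.savez(f'pics/{n}15.npz',im=im,d=d)
    Q,o=cloud(n,im,d); H,S,V=[cv2.cvtColor(im,cv2.COLOR_RGB2HSV)[...,i].astype(int) for i in range(3)]
    m=o&(H>105)&(H<125)&(S>180)&(Q[...,1]>200)&(Q[...,2]>18)&(Q[...,2]<35)
    if m.sum()>100:
        A=Q[m]; f=np.linalg.lstsq(np.c_[A[:,:2]-[416,344],np.ones(len(A))],A[:,2],rcond=None)[0]; print(n,'cover',f.round(3),rect(A))
```

```text
rel t 39.33 pos [636.5 -48.5 127.7] F [ 0.3 -0.1 -0.9] w 68.0
up t 40.73 pos [636.2 -48.4 316.9] F [-0.   0.7  0.2] w 67.9
flange (array([636.5, -47.7]), array([100.1, 100.3]), 5.2) 90.58837720013031
slope [-1.20000e-03  0.00000e+00  9.05896e+01]
hub (array([636.4, -47.9]), 22.1) 140.52969151850027 2128
head [636.  -48.5] [188.4 189.6]
side cover [-1.0000e-03 -1.0000e-03  2.4125e+01] (array([415.1, 346. ]), array([115.2, 116.7]), 5.4)
scene cover [-3.0000e-03 -4.0000e-03  2.6464e+01] (array([416.1, 342.1]), array([122.7, 116. ]), 5.7)
```

View pics/wf.png

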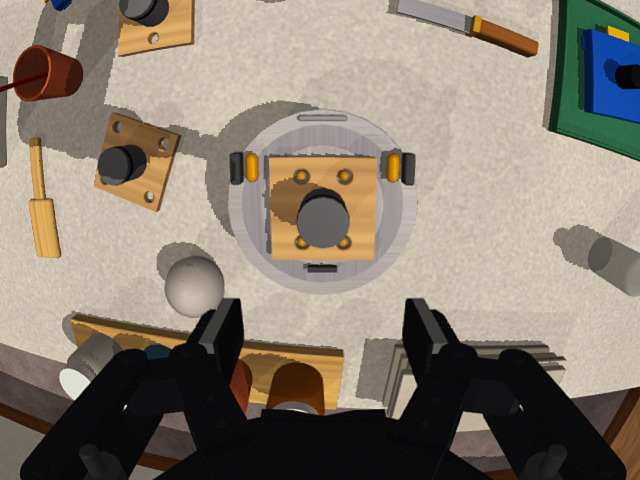

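View pics/scene15.png

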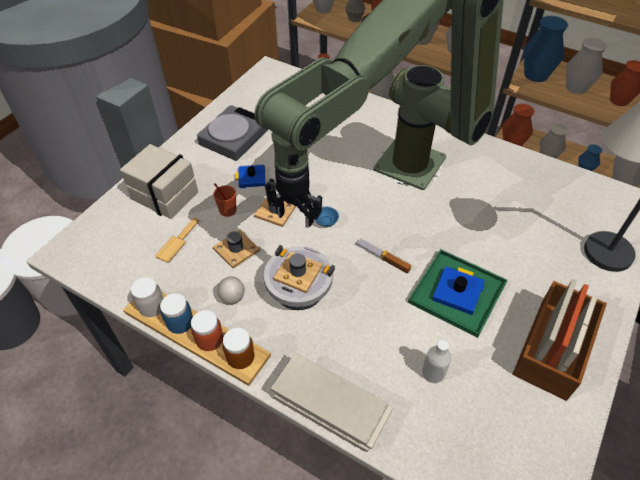

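All checks agree. The wrist view shows the chuck on the head at (322,210) with pins in all four holes, 0.6–0.9 mm off centre, flange top at 90.6 against a head face reading of 79.2 (difference 11.4 mm, flange 12 mm). The scene shows the cover in the tray (459,288), the lever on the table (383,255) and the bystanders in place. Handing in.

Run:
```python
from h import *
st(); ctrl.finish_job()
```

```text
t 40.88 pos [636.5 -48.5 317.7] F [0.1 0.3 1.3] w 67.9
the job is handed in; nothing more can be done
```

I handed the job in at 40.9 s of the 72 s allowed. No verdict came back, but my last checks all met the limits:

- **Cover:** I pried it loose with the lever under the yellow lip. At 0.35 rad it sat lopsided, with a roll of 0.034 rad, so I tipped the lever to 0.44 rad, past the stated 0.3 to 0.4 rad. It then sat evenly cocked with the lip about 15 mm up. I first touched it by hand only after that. It now lies flat in the tray (slope 0.005 rad or less), within about 3 mm of the middle.
- **Chuck:** The rectangle-holed one is on the wheel with pins in all four holes. It is 0.6–0.9 mm off centre and level (0.0012 rad). Its sides are within 0.01 rad of the wheel axes, and the underside reads within 1 mm of the face.
- **Lever:** It is back on the table about where it started, with the tip about 240 mm from the wheel axis by calculation.
- **Everything else:** The other chucks and bystanders look unmoved in the last pictures; I did not measure them. The robot was clear of everything.

**Disagreements:** The two fixed cameras differed by up to about 5 mm, so I averaged them and used the wrist camera for the chuck fit. The lever met the fulcrum bar at 83.7 mm instead of the listed 85 mm, which did no harm.

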